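Store a bottle's tare with the recessed balance button

TASK

The small white-capped bottle has fallen over: stand it upright on the balance's round pan and let go of it. Then take the yellow stylus out of its stand, reach its thin tip down through the small orange-ringed hole in the balance's front deck and hold the recessed tare button fully down, only while the bottle stands on the pan. Finish while still gripping the stylus and holding the button down with it, and leave the other things where they are.

Things in the scene. Friction and masses are not known exactly. Their poses are not given: they have to be found in the camera images.
- bottle: loose white round screw-cap bottle, 50 mm across, 100 mm tall (body up to 86 mm, then a white cap 36 mm across), about 0.12 kg. Starts lying on the worktop, cap roughly towards the robot. Origin: centre of its underside; its z axis runs from the underside to the cap (points up when upright)
- balance: bench balance, fixed, 250 mm (its x) by 200 mm (its y); housing 50 mm high. Origin: underside, middle; its -x side, turned roughly towards the robot, is the front deck with display and hole; the round pan is at the +x side. Nothing on the housing moves but the button
- pan: round steel weighing pan of the balance, 120 mm across, fixed, no rim. Origin: centre of its underside, 6 mm under its top
- pan_top (a point): centre of the pan's flat top face, 62 mm above the worktop
- hole_mouth (a point): centre of the mouth of the round vertical hole in the balance's front deck, 50 mm above the worktop, ringed in orange (visible ring 21 mm across). The hole is 12 mm wide, lightly chamfered, and has straight walls down to the button
- tare_button (a joint): travel of the red recessed button, m: 0 = up, 0.005 = fully down; moves straight down on a spring, about 1.2 N to start and 4.2 N fully down; springs back when let go
- button_top (a point): centre of the red button's top face (10.8 mm across); when up it lies 18 mm below the hole's mouth
- stylus: loose stylus, 132 mm long, 0.03 kg: round yellow handle 12 mm across from 50 mm to 132 mm above the tip (black grip rings 86 to 120 mm above the tip), below it a cone and a straight steel pin 5 mm across and 40 mm long. Origin: the end of the pin (tip); its z axis runs from the tip up to the handle's end. Starts standing upright, tip down, in its stand
- stylus_stand: blue block on a black foot, fixed, 76 x 76 mm, 75 mm high, with a vertical 13 mm hole (7 mm in its lower part) in its middle in which the stylus stands with slight play, its tip 5 mm above the worktop, so 62 mm of the handle stand out above the block. Origin: centre of the underside
- timer: white lab timer with keys, 47 x 66 x 57 mm, loose, bystander. Origin: centre of the underside
- bottle_oil: small brown bottle with black cap, 35 mm across, 70 mm high, loose, bystander. Origin: centre of the underside
- tube_rack_orange: orange rack with small tubes, 65 x 160 x 42 mm, loose, bystander. Origin: centre of the underside

How it is judged (in metres and radians):
On the way, in this order (a step that is already met when the one before it is completed fails the run):
1. the bottle stands upright on the pan, let go (angle between bottle's own z axis and vertical below 0.1 rad and distance between bottle and pan_top below 0.042 m and contact force between bottle and pan above 0.3 N and contact force between the fingers and bottle below 0.05 N), for 0.2 s.
2. the stylus is lifted clear of its stand in the gripper (height (world z) of stylus above 0.07 m and contact force between the fingers and stylus above 1 N), for 0.1 s.
At the end, for the whole second after the job is handed in: The gripper still holds the stylus; its tip is in the ringed hole (within 6 mm of the axis) and presses the button over 3.5 of its 5 mm, with over 1.5 N. The bottle stands alone, still and upright (0.1 rad) on the pan, its underside's middle within 42 mm of the pan's centre (all of step 1 and value of joint tare_button above 0.0035 m and contact force between stylus and balance above 1.5 N and contact force between the fingers and stylus above 1 N and horizontal distance between stylus and hole_mouth below 0.006 m and angle between stylus's own z axis and vertical below 0.35 rad and linear speed of bottle below 0.02 m/s); the arm keeps its last pose, push and grip.
It fails at once if the button is pressed while the bottle is not standing on the pan (value of joint tare_button above 0.002 m and (angle between bottle's own z axis and vertical above 0.2 rad or distance between bottle and pan_top above 0.06 m)).
It fails at once if a bystander is pushed away by more than 30 mm (distance of any of timer, bottle_oil, tube_rack_orange from where it was at the start of the episode above 0.03 m).
It also fails if it takes over 64 s, if anything falls off the work surface, if the arm or the gripper's body presses on something with over 40 N, if the wrist force passes 120 N, or if a joint passes its speed limit or range.

ROBOT

A 6-joint arm with a two-finger parallel gripper is mounted at the origin on the work surface; the furniture and walls round the work are solid. World frame = base frame: x ahead of the robot, y to its left, z up, the work surface at z = 0. Lengths are in mm, angles in rad, forces in N, time in s.
With the tool pointing down it reaches from about 275 to 1000 mm from the base axis. Payload 8.4 kg.
Tool frame: the origin (TCP) lies between the finger pads; the fingertips stand 22 mm ahead of it and the grasp point (between the pads) lies 3 mm ahead of it; z points along the fingers, y is the line along which they close (so a half turn about z gives the same grasp; the last joint's range is limited). The gripper opens to 85 mm and grips with 20 to 120 N. Pads are 22 mm wide; open, the fingers measure 114 mm over their backs; the gripper's body (76 mm by 85 mm) begins 54 mm behind the grasp point. The pads swing forward as they close: fully open they stand 13 mm farther back than shut.
Start: joints at [1.294, 0.353, 1.633, -0, 1.155, -0.002], TCP at [169.595, 601.552, 224.681] pointing down, gripper open.
Joint ranges: [-2.63, 2.63], [-0.92, 2.1], [0.06, 2.66], [-1.3, 4.44], [0, 2.69], [-3.02, 3.02]. Speed limits (rad/s): [2.22, 2.22, 2.79, 3.14, 3.14, 3.14].

INTERFACE

Orientations are given as [roll, pitch, yaw] about the fixed x, y, z axes, in that order (R = Rz(yaw) Ry(pitch) Rx(roll)).
In Python, from rig import r, grab_frame gives the robot as it stands.
- The arm moves only by the shell command python3 -m inch 'ROWS' [FORCE]. ROWS is JSON, a list of rows, each a list of 7 numbers: the turn, a rotation vector about the tool's x, y, z as a fraction of full scale, then the shift along the tool's x, y, z as a fraction of full scale, then the closure, from 0 (fully open) to 1 (shut). In form: [[rx, ry, rz, dx, dy, dz, fingers], ...]. A call has 1 to 8 rows; each row shifts and turns the commanded pose from where the row before left it, along the tool's axes as they then stand; what a row does not reach is not made up. Full scale, the value 1, is 2.5 cm for a shift and pi rad for a turn. A row lasts 1/12 s, in which the tool goes at most 41.7 mm and 7.16 degrees, less where a joint would pass 70% of its speed; a pose out of reach is approached as far as the arm can. A call with a number of a shift or a turn outside -1 to 1 is refused whole. A call with a gripper value outside its range is refused whole. The fingers move at their own pace and stop on an object; FORCE is the grip in N (left out, the last holds). Time passes only in rows, so rows that do not move let the fingers close. It gives the time, the measured TCP pose, the force, the opening and the grip force at its end, in the units of the state.
- r.sense(): the state, without advancing time (a new reading comes with each control period).
- grab_frame(name): name is "scene" or "top" or "wrist"; returns a dict with "pixels" (480x640x3 uint8, red, green, blue), "z_map" (480x640 float32, mm along the optical axis (not along the pixel's ray), 0 where there is no reading), "vertical_fov" (degrees; the focal length in pixels is half the picture's height over the tangent of half this angle, whatever the lens; pixels are square), "cx", "cy" (the principal point, pixels), "cam_to_world" (4x4, takes a point from camera to world coordinates). Camera axes: x right, y down, z forward; pixel columns grow to the right and rows downward; lengths in mm; the calibration is good to about 2 mm. The wrist camera is an equidistant fisheye: a pixel r from the principal point sees the ray r / f radians off the axis. A picture is of the moment at which its call begins.
- r.sign_off(): hands the job in; it is judged then, once.
The state is a dict: "clock": time; "qpos": joint angles; "qvel": joint speeds; "joint_efforts": joint torques, N m; "eef_pos": TCP position; "tcp_rot": TCP orientation; "contact_force": force on the tool from outside, world axes, zero at the start; "wrist_torque": the same for the moment, N m; "opening": opening from 0.0 (shut) to 1.0 (fully open); "grasp_force": force on a finger pad.
Only numpy, scipy, OpenCV 4.12 (cv2) and the standard library are available. Lean on these libraries where they do the work, as an engineer would, in place of code of your own. Each camera call takes 0.05 s, during which the arm holds its last target. There are 200 camera calls.

## Working session

There is one attempt and no reset: what is moved stays moved. The work goes in short steps, Python scripts to look and compute and a shell command to move; the robot and the scene stay as the last step left them, time stands still between calls to the robot, and variables do not carry over. Pictures are saved under pics/ and viewed, at most 10 in all, crops included, and the job is handed in when it is done.

```bash
ls; mkdir -p pics
cat > h.py <<'E'
import numpy as np, cv2
from rig import r, grab_frame
from scipy.spatial.transform import Rotation as R
def grab(n,save=None):
    g=grab_frame(n)
    if save: cv2.imwrite('pics/'+save,cv2.cvtColor(g['pixels'],cv2.COLOR_RGB2BGR))
    np.savez('/tmp/'+n+'.npz',**g); return g
def ray(g,u,v):
    f=240/np.tan(np.radians(g['vertical_fov'])/2); x=(u-g['cx']);y=(v-g['cy'])
    if g.get('fish'):
        rr=np.hypot(x,y)+1e-9; t=rr/f; d=np.stack([x/rr*np.sin(t),y/rr*np.sin(t),np.cos(t)],-1)
    else: d=np.stack([x/f,y/f,np.ones_like(x)],-1)
    T=np.array(g['cam_to_world']); return T[:3,3], d@T[:3,:3].T
def cloud(g):
    v,u=np.mgrid[0:480,0:640].astype(float); o,d=ray(g,u,v)
    if g.get('fish'):
        T=np.array(g['cam_to_world']); d=d/(d@T[:3,2])[...,None]
    return o+d*g['z_map'][...,None]
def onplane(g,u,v,z):
    o,d=ray(g,np.float64(u),np.float64(v)); return o+d*(z-o[2])/d[2]
E
python3 - <<'E'
from h import *
a=grab('scene','s0.png');b=grab('top','t0.png')
for g in (a,b): print(g['vertical_fov'],g['cx'],g['cy'],np.round(g['cam_to_world'],2).tolist())
print(r.sense())
E
```

```text
pics
52.35010432649095 320.4755979327047 241.79875289088707 [[0.63, -0.58, 0.52, -53.7], [-0.78, -0.45, 0.44, -456.05], [-0.02, -0.68, -0.73, 965.4], [0.0, 0.0, 0.0, 1.0]]
42.490312867654275 315.3881947361237 242.00274988699073 [[0.0, -1.0, 0.05, 505.57], [-1.0, -0.0, 0.01, 64.56], [-0.01, -0.05, -1.0, 1561.3], [0.0, 0.0, 0.0, 1.0]]
{'clock': 0.1, 'qpos': array([ 1.29360206e+00,  3.53571296e-01,  1.63405130e+00, -7.43815583e-06,
        1.15520044e+00, -2.40992913e-03]), 'qvel': array([ 0.00142174, -0.00071242, -0.0005805 ,  0.00062952,  0.00024631,
       -0.00038475]), 'joint_efforts': array([-4.26272218e-04, -6.06360841e+01, -3.42820430e+01,  7.58180386e-05,
        3.87504944e-03,  4.04617353e-06]), 'eef_pos': array([169.47764037, 601.13623322, 224.045125  ]), 'tcp_rot': array([-3.14036226e+00,  3.83613734e-06,  2.86681132e+00]), 'contact_force': array([0.62563592, 0.16294048, 0.09316101]), 'wrist_torque': array([-0.03284575,  0.03673945,  0.03912139]), 'grasp_force': 0.0, 'opening': 0.9972790028289523}
```

View pics/t0.png

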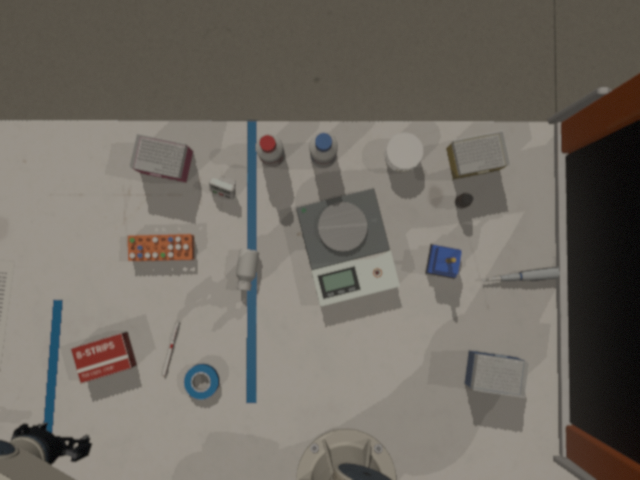

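View pics/s0.png

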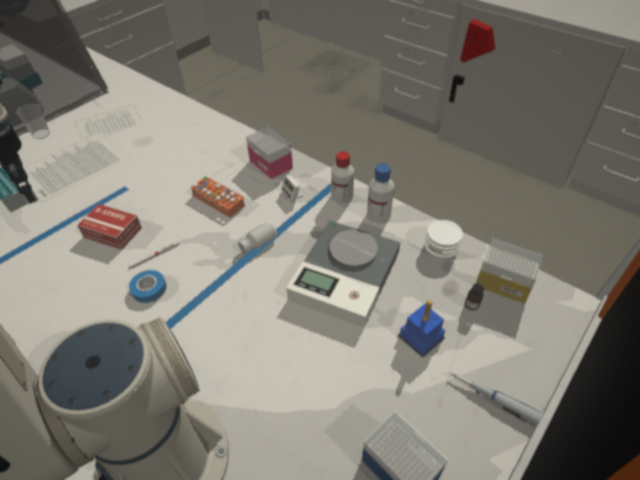

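The top view shows the lying bottle at about (247,268) with its cap towards (244,290), the pan at (342,227), the hole ring at (377,272) and the stylus at (452,260). The scene view agrees: bottle (258,238), hole (354,295), stylus (428,310).

Run:
```python
from h import *
for n,boxes in dict(top=dict(bottle=(225,240,270,305),pan=(315,200,372,255),ring=(368,262,388,282),sty=(445,250,462,270)),scene=dict(bottle=(230,215,285,260),pan=(325,225,382,275),ring=(345,287,363,303),sty=(420,298,436,322))).items():
    g=dict(np.load(f'/tmp/{n}.npz')); P=cloud(g); px=g['pixels'].astype(int); hsv=cv2.cvtColor(g['pixels'],cv2.COLOR_RGB2HSV)
    for k,(u0,v0,u1,v1) in boxes.items():
        m=np.zeros((480,640),bool); m[v0:v1,u0:u1]=1
        z=P[...,2]; orange=(hsv[...,0]<30)&(hsv[...,1]>90)
        if k=='bottle': m&=(z>12)&(z<70)
        elif k=='pan': m&=(z>55)&(z<75)
        else: m&=orange
        vv,uu=np.nonzero(m); q=P[m]
        print(n,k,m.sum(),'px',uu.mean().round(1),vv.mean().round(1),'cloud med',np.median(q,0).round(1), 'zrange',np.percentile(q[:,2],[5,95]).round(1))
        if k=='bottle':
            c=q[:,:2].mean(0); w,V=np.linalg.eigh(np.cov(q[:,:2].T)); t=(q[:,:2]-c)@V[:,1]; s=(q[:,:2]-c)@V[:,0]
            print('  mean',c.round(1),'axis',V[:,1].round(3),'t',np.percentile(t,[1,99]).round(1),'s',np.percentile(s,[1,99]).round(1))
        if k=='pan': print('  mid',(np.percentile(q,2,axis=0)+np.percentile(q,98,axis=0)).round(1)/2)
        if k=='ring': print('  ray',onplane(g,uu.mean(),vv.mean(),50).round(1))
        if k=='sty': print('  ray137',onplane(g,uu.mean(),vv.mean(),120).round(1))
```

```text
top bottle 734 px 246.4 268.7 cloud med [521.1 248.6  43.8] zrange [30.2 52.6]
  mean [519.5 248.4] axis [-0.988  0.157] t [-45.3  51.6] s [-25.5  22.2]
top pan 1917 px 342.3 226.7 cloud med [621.8  13.9  61.7] zrange [56.1 67. ]
  mid [622.55  12.65  61.9 ]<stdin>:11: RuntimeWarning: Mean of empty slice.
  ret = ret.dtype.type(ret / rcount)
  return _methods._mean(a, axis=axis, dtype=dtype,
  ret = um.true_divide(
Traceback (most recent call last):
IndexError: index -1 is out of bounds for axis 0 with size 0
```

```bash
cat >> h.py <<'E'
def go(p,rpy=None):
    "print tool-frame shift (units of 25 mm) and turn (fraction of pi) from the measured pose to a target"
    s=r.sense(); M=R.from_euler('xyz',s['tcp_rot']); d=M.inv().apply(np.array(p)-s['eef_pos'])
    print('shift/25',(d/25).round(2), 'turn', (( M.inv()*R.from_euler('xyz',rpy)).as_rotvec()/np.pi).round(4) if rpy is not None else '', 'pos',s['eef_pos'].round(1),s['tcp_rot'].round(3),'op',round(s['opening'],2),'F',s['contact_force'].round(1),'q',s['qpos'].round(2),'t',s['clock'])
E
python3 -m inch '[[0,0,0,-0.95,-0.73,0,0],[0,0,0,-0.95,-0.73,0,0],[0,0,0,-0.95,-0.73,0,0],[0,0,0,-0.95,-0.73,0,0],[0,0,0,-0.95,-0.73,0,0],[0,0,0,-0.95,-0.73,0,0],[0,0,0,-0.95,-0.73,0,0],[0,0,0,-0.95,-0.73,0,0]]' 20
python3 -m inch '[[0,0,0,-0.95,-0.73,0,0],[0,0,0,-0.95,-0.73,0,0],[0,0,0,-0.95,-0.73,0,0],[0,0,0,-0.95,-0.73,0,0],[0,0,0,-0.95,-0.73,0,0],[0,0,0,-0.95,-0.73,0,0],[0,0,-0.0186,0,0,0,0],[0,0,-0.0186,0,0,0,0]]'
python3 -m inch '[[0,-0.036,0,0,0,0,0],[0,-0.036,0,0,0,0,0],[0,-0.036,0,0,0,0,0],[0,-0.036,0,0,0,0,0],[0,-0.036,0,0,0,0,0],[0,-0.036,0,0,0,0,0],[0,-0.034,0,0,0,0,0],[0,0,0,0,0,0,0]]'
python3 - <<'E'
from h import *
f=np.array([.988,-.157,0])
rot=np.column_stack([(-f*.7071-np.array([0,0,.7071])),[.157,.988,0],f*.7071-np.array([0,0,.7071])])
rpy=R.from_matrix(rot).as_euler('xyz'); print(rpy)
go([507-87*.988,250+87*.157,112],rpy); go(np.array([507,250,25])-3*rot[:,2],rpy)
g=dict(np.load('/tmp/scene.npz')); P=cloud(g);hsv=cv2.cvtColor(g['pixels'],cv2.COLOR_RGB2HSV)
t=dict(np.load('/tmp/top.npz')); th=cv2.cvtColor(t['pixels'],cv2.COLOR_RGB2HSV)
print(th[265:280,370:386].tolist()[7]); print(th[255:266,446:460].tolist()[4]); print(t['z_map'][255:266,446:460].round()[4])
E
```

```text
clock: 0.77
eef_pos: [313.3, 408.0, 224.5]
tcp_rot: [-3.141, -0.0, 2.867]
contact_force: [0.8, 0.6, -0.3]
opening: 1.002
grasp_force: 0.0
clock: 1.43
eef_pos: [421.0, 263.9, 224.4]
tcp_rot: [-3.141, -0.0, 2.983]
contact_force: [-0.7, 0.1, 0.6]
opening: 1.001
grasp_force: 0.0
clock: 2.1
eef_pos: [418.5, 261.8, 221.7]
tcp_rot: [-3.127, 0.711, 2.987]
contact_force: [-0.1, -0.8, -0.3]
opening: 0.997
grasp_force: 0.0
[3.14159265 0.78539816 2.9840034 ]
shift/25 [2.79 0.14 3.38] turn [-0.0038 -0.0238  0.0009] pos [418.5 261.8 221.7] [-3.127  0.711  2.987] op 1.0 F [-0.1 -0.8 -0.3] q [ 0.99  0.06  2.25 -0.99  0.8   0.29] t 2.1
shift/25 [2.43 0.19 8.17] turn [-0.0038 -0.0238  0.0009] pos [418.5 261.8 221.7] [-3.127  0.711  2.987] op 1.0 F [-0.1 -0.8 -0.3] q [ 0.99  0.06  2.25 -0.99  0.8   0.29] t 2.1
[[30, 18, 158], [25, 21, 155], [17, 36, 150], [13, 61, 142], [13, 60, 127], [10, 64, 107], [5, 87, 91], [5, 88, 87], [10, 58, 96], [16, 41, 117], [17, 50, 138], [15, 58, 146], [18, 37, 150], [25, 21, 155], [30, 16, 157], [33, 16, 159]]
[[135, 20, 75], [14, 40, 71], [18, 49, 67], [17, 59, 69], [18, 85, 81], [20, 116, 101], [21, 133, 121], [22, 134, 133], [21, 119, 133], [16, 63, 118], [118, 55, 111], [111, 125, 122], [111, 137, 125], [112, 111, 124]]
[1489. 1477. 1458. 1445. 1435. 1428. 1424. 1425. 1420. 1424. 1484. 1481.
 1485. 1487.]
```

```bash
python3 -m inch '[[0,0,0,0.9,0,0,0],[0,0,0,0.9,0.1,0.6,0],[0,0,0,0.7,0,0.8,0],[0,0,0,0,0,0.9,0],[0,-0.012,0,0,0,0.9,0],[0,-0.012,0,0,0,0,0],[0,0,0,0,0,0,0]]'
python3 - <<'E'
from h import *
f=np.array([.988,-.157,0])
rot=np.column_stack([(-f*.7071-np.array([0,0,.7071])),[.157,.988,0],f*.7071-np.array([0,0,.7071])])
rpy=R.from_matrix(rot).as_euler('xyz')
go(np.array([507,250,25])-3*rot[:,2],rpy)
g=grab('wrist','w1.png'); g['fish']=1; P=cloud(g)
v,u=np.mgrid[0:480,0:640]
c=np.array([516.5,249]); a=-f[:2]; t=(P[...,:2]-c)@a; s=(P[...,:2]-c)@np.array([.157,.988])
m=(P[...,2]>12)&(P[...,2]<65)&(abs(t)<75)&(abs(s)<40)
q=P[m];s=s[m];t=t[m]
print(m.sum(),'t',np.percentile(t,[1,99]),'z',np.percentile(q[:,2],[50,98]))
for k in range(-60,61,15):
    w=(t>k)&(t<k+15)
    if w.sum()>20: print(k,w.sum(),np.percentile(s[w],[2,98]).round(1),np.percentile(q[w,2],97).round(1))
E
```

```text
clock: 2.68
eef_pos: [419.8, 270.1, 134.0]
tcp_rot: [-3.106, 0.764, 2.988]
contact_force: [-0.3, 1.0, -0.8]
opening: 1.0
grasp_force: 0.0
shift/25 [ 0.44 -0.07  5.5 ] turn [-0.0103 -0.0069  0.0011] pos [419.8 270.1 134. ] [-3.106  0.764  2.988] op 1.0 F [-0.3  1.  -0.8] q [ 1.05  0.29  2.31 -1.29  0.75  0.73] t 2.6833
5465 t [-43.57343168  51.59754378] z [40.14726093 49.98847648]
-60 26 [-21.8  19.2] 50.1
-45 393 [-21.6  23.8] 50.4
-30 462 [-21.8  23.8] 50.3
-15 520 [-22.4  23.3] 50.1
0 650 [-23.4  23.3] 49.8
15 1318 [-22.7  22.3] 47.9
30 537 [-17.   16.2] 42.4
45 1559 [-16.8  15.2] 41.3
```

View pics/w1.png

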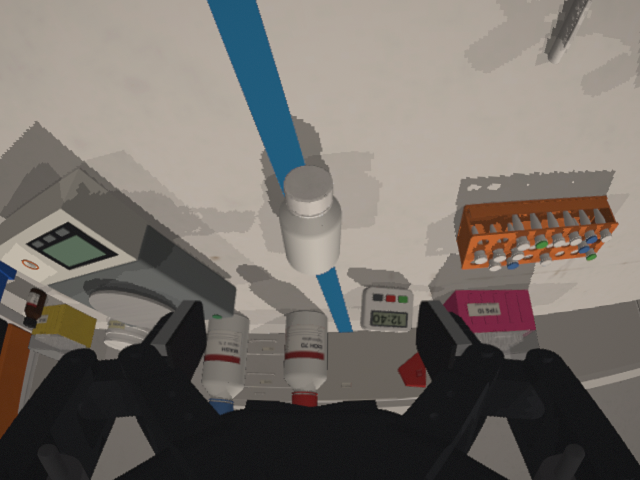

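The wrist view shows the bottle at (312,215) with its cap (309,185) nearest the robot, straight ahead between the open fingers. Timer and rack are well aside.

```bash
python3 -m inch '[[0,0,0,0.44,-0.05,0.5,0],[0,0,0,0,0,0.8,0],[0,0,0,0,0,0.8,0],[0,0,0,0,0,0.8,0],[0,0,0,0,0,0,0]]'
cat > t.py <<'E'
from h import *
f=np.array([.988,-.157,0])
rot=np.column_stack([(-f*.7071-np.array([0,0,.7071])),[.157,.988,0],f*.7071-np.array([0,0,.7071])])
rpy=R.from_matrix(rot).as_euler('xyz')
go(np.array([507,250,25])-3*rot[:,2],rpy)
E
python3 t.py
```

```text
clock: 3.15
eef_pos: [451.7, 277.2, 101.5]
tcp_rot: [-3.074, 0.726, 2.982]
contact_force: [-0.2, -0.1, -0.3]
opening: 0.996
grasp_force: 0.0
shift/25 [ 0.28 -0.47  3.78] turn [-0.0218 -0.0189  0.0001] pos [451.7 277.2 101.5] [-3.074  0.726  2.982] op 1.0 F [-0.2 -0.1 -0.3] q [ 0.97  0.38  2.24 -1.29  0.71  0.7 ] t 3.15
```

```bash
python3 -m inch '[[0,0.03,0,0,0,-0.3,0],[0,0.03,0,0,0,-0.3,0],[0,0.03,0,0,0,0,0],[0,0,0,0,0,0,0]]'
sed -i 's/^rot=.*/c,s_=np.cos(.5236),np.sin(.5236); k=np.array([0,0,1.]); rot=np.column_stack([-f*c-k*s_,[.157,.988,0],f*s_-k*c])/' t.py
python3 t.py
```

```text
clock: 3.48
eef_pos: [443.7, 277.3, 112.1]
tcp_rot: [-3.08, 0.498, 2.963]
contact_force: [0.0, 0.3, 0.9]
opening: 1.0
grasp_force: 0.0
shift/25 [-0.69 -0.37  4.25] turn [-0.0228 -0.0083 -0.0055] pos [443.7 277.3 112.1] [-3.08   0.498  2.963] op 1.0 F [0.  0.3 0.9] q [ 0.85  0.3   2.16 -0.82  0.64  0.14] t 3.4833
```

```bash
python3 -m inch '[[-0.0228,-0.008,-0.0055,-0.69,-0.37,0,0],[0,0,0,0,0,0.7,0],[0,0,0,0,0,0.7,0],[0,0,0,0,0,0,0]]'
python3 t.py
```

```text
clock: 3.82
eef_pos: [472.1, 260.0, 87.0]
tcp_rot: [-3.135, 0.525, 2.985]
contact_force: [-1.1, -0.7, -0.5]
opening: 1.001
grasp_force: 0.0
shift/25 [-0.   -0.16  2.75] turn [-0.0018  0.0005  0.0003] pos [472.1 260.   87. ] [-3.135  0.525  2.985] op 1.0 F [-1.1 -0.7 -0.5] q [ 0.76  0.33  2.21 -1.03  0.49  0.26] t 3.8167
```

```bash
python3 -m inch '[[-0.002,0,0,0,-0.16,0.6,0],[0,0,0,0,0,0.6,0],[0,0,0,0,0,0.6,0],[0,0,0,0,0,0.65,0],[0,0,0,0,0,0,0]]'
python3 t.py
```

```text
clock: 4.23
eef_pos: [501.5, 252.2, 34.0]
tcp_rot: [-3.142, 0.524, 2.986]
contact_force: [-0.6, -0.1, 1.2]
opening: 1.001
grasp_force: 0.0
shift/25 [-0.02 -0.05  0.31] turn [0.0002 0.0002 0.0004] pos [501.5 252.2  34. ] [-3.142  0.524  2.986] op 1.0 F [-0.6 -0.1  1.2] q [ 0.7   0.47  2.2  -1.29  0.4   0.48] t 4.2333
```

```bash
python3 -m inch '[[0,0,0,0,0,0.12,0],[0,0,0,0,0,0,1],[0,0,0,0,0,0,1],[0,0,0,0,0,0,1],[0,0,0,0,0,0,1],[0,0,0,0,0,0,1],[0,0,0,0,0,0,1],[0,0,0,0,0,0,1]]' 30
python3 -m inch '[[0,0,0,0,0,0,1],[0,0,0,-0.3,0,-0.5,1],[0,0,0,-0.45,0,-0.8,1],[0,0,0,-0.45,0,-0.8,1],[0,0,0,-0.45,0,-0.8,1],[0,0,0,-0.45,0,-0.8,1],[0,0,0,0,0,0,1]]'
python3 t.py
```

```text
clock: 4.9
eef_pos: [503.5, 252.9, 34.7]
tcp_rot: [3.139, 0.527, 2.986]
contact_force: [-9.8, -0.8, 18.3]
opening: 0.322
grasp_force: 25.1
clock: 5.48
eef_pos: [504.1, 254.4, 144.3]
tcp_rot: [3.134, 0.529, 2.984]
contact_force: [0.4, 1.4, 0.9]
opening: 0.001
grasp_force: 0.0
shift/25 [ 2.28 -0.18  4.07] turn [ 0.0023  0.0017 -0.    ] pos [504.1 254.4 144.3] [3.134 0.529 2.984] op 0.0 F [0.4 1.4 0.9] q [ 0.7   0.24  2.14 -0.83  0.54 -0.04] t 5.4833
```

```bash
python3 -m inch '[[0,0,0,0,0,0,0],[0,0,0,0,0,0,0],[0,0,0,0,0,0,0],[0,0,0,0,0,0,0],[0,0,0,0,0,0,0],[0,0,0,0,0,0,0]]'
cat > b.py <<'E'
from h import *
import sys
g=grab('wrist',sys.argv[1]); g['fish']=1; P=cloud(g)
f=np.array([.988,-.157,0]); c=np.array([float(sys.argv[2]),float(sys.argv[3])]); a=-f[:2]; t=(P[...,:2]-c)@a; s=(P[...,:2]-c)@np.array([.157,.988])
m=(P[...,2]>12)&(P[...,2]<70)&(abs(t)<90)&(abs(s)<60)
m=(cv2.erode(m.astype(np.uint8),np.ones((3,3)))>0)
q=P[m]; t=t[m]; s=s[m]
print(m.sum(),'t',np.percentile(t,[1,99]).round(1))
for k in range(-75,90,15):
    w=(t>k)&(t<k+15)
    if w.sum()>20: print(k,w.sum(),np.percentile(s[w],[2,98]).round(1),np.percentile(q[w,2],97).round(1))
E
python3 b.py w2.png 516.5 249
```

```text
clock: 5.98
eef_pos: [502.2, 252.5, 138.9]
tcp_rot: [3.141, 0.524, 2.987]
contact_force: [-0.2, -0.6, -0.5]
opening: 0.845
grasp_force: 0.0
8415 t [-43.5  50.5]
-45 869 [-21.7  21.4] 50.4
-30 999 [-21.8  22.3] 50.3
-15 1143 [-22.   22.4] 50.3
0 1336 [-22.   22.5] 50.1
15 1765 [-21.2  20.6] 47.8
30 1038 [-16.1  15.4] 42.5
45 1247 [-15.7  15.2] 41.9
```

View pics/w2.png

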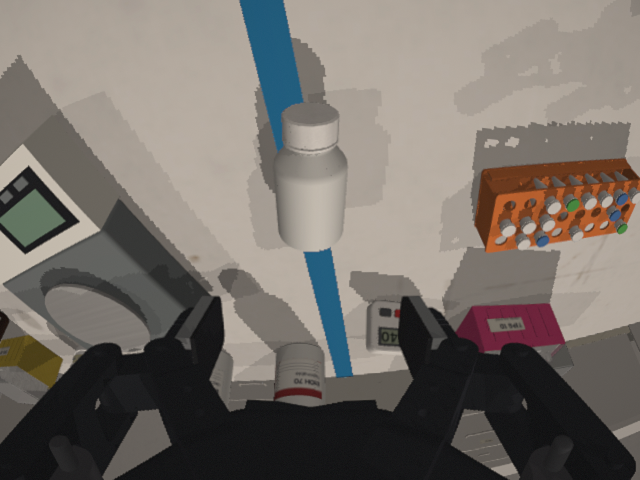

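The bottle has not moved (centre at (311,175) in the wrist view); the pads merely slid over its top, so I need about 12 mm more depth with a slightly smaller tilt.

```bash
sed -i 's/\.5236/.384/g; s/^go.*/go([508,250,23],rpy)/' t.py
python3 -m inch '[[0,0.0225,0,0,0,0,0],[0,0.0225,0,0,0,0,0],[0,0,0,0,0,0,0]]'
python3 t.py
```

```text
clock: 6.28
eef_pos: [504.0, 253.8, 140.6]
tcp_rot: [3.138, 0.388, 2.986]
contact_force: [0.7, -0.9, 0.3]
opening: 0.999
grasp_force: 0.0
shift/25 [ 1.61 -0.14  4.42] turn [0.0014 0.0012 0.0005] pos [504.  253.8 140.6] [3.138 0.388 2.986] op 1.0 F [ 0.7 -0.9  0.3] q [ 0.63  0.25  2.07 -0.49  0.59 -0.41] t 6.2833
```

```bash
python3 -m inch '[[0,0,0,0.8,-0.14,0,0],[0,0,0,0.8,0,0.5,0],[0,0,0,0,0,0.9,0],[0,0,0,0,0,0.9,0],[0,0,0,0,0,0.8,0],[0,0,0,0,0,0.6,0],[0,0,0,0,0,0.4,0],[0,0,0,0,0,0,0]]'
python3 t.py
```

```text
clock: 6.95
eef_pos: [503.1, 248.0, 27.5]
tcp_rot: [-3.14, 0.389, 2.986]
contact_force: [-0.3, -0.1, -0.2]
opening: 1.0
grasp_force: 0.0
shift/25 [-0.1   0.11  0.23] turn [-0.0001  0.0016  0.0007] pos [503.1 248.   27.5] [-3.14   0.389  2.986] op 1.0 F [-0.3 -0.1 -0.2] q [ 0.62  0.46  2.13 -0.82  0.38 -0.05] t 6.95
```

```bash
python3 -m inch '[[0,0,0,-0.1,0.11,0.23,0],[0,0,0,0,0,0,0.4],[0,0,0,0,0,0,0.4],[0,0,0,0,0,0,0.4],[0,0,0,0,0,0,0.6],[0,0,0,0,0,0,0.6],[0,0,0,0,0,0,0.6],[0,0,0,0,0,0,0.6]]' 30
python3 t.py
```

```text
clock: 7.62
eef_pos: [508.8, 250.8, 26.1]
tcp_rot: [3.141, 0.391, 2.986]
contact_force: [-3.1, -2.1, 5.5]
opening: 0.478
grasp_force: 27.7
shift/25 [ 0.07 -0.04  0.1 ] turn [0.0005 0.0022 0.0005] pos [508.8 250.8  26.1] [3.141 0.391 2.986] op 0.48 F [-3.1 -2.1  5.5] q [ 0.62  0.47  2.12 -0.82  0.37 -0.05] t 7.6167
```

```bash
python3 -m inch '[[0,0,0,0,0,0,0.7],[0,0,0,0,0,0,0.7],[0,0,0,-0.04,0,-0.1,0.7],[0,0,0,-0.04,0,-0.1,0.7],[0,0,0,-0.08,0,-0.2,0.7],[0,0,0,-0.16,0,-0.4,0.7],[0,0,0,-0.16,0,-0.4,0.7],[0,0,0,0,0,0,0.7]]' 40
python3 - <<'E'
from h import *
go([0,0,0]); print(r.sense()['grasp_force'])
grab('wrist','w3.png')
E
```

```text
clock: 8.28
eef_pos: [509.4, 251.7, 59.6]
tcp_rot: [3.139, 0.392, 2.985]
contact_force: [1.5, 0.9, -1.2]
opening: 0.477
grasp_force: 36.0
shift/25 [ 18.07 -13.1   -4.92] turn  pos [509.4 251.7  59.6] [3.139 0.392 2.985] op 0.48 F [ 1.5  0.9 -1.2] q [ 0.62  0.4   2.11 -0.69  0.43 -0.19] t 8.2833
36.02888095570961
```

View pics/w3.png

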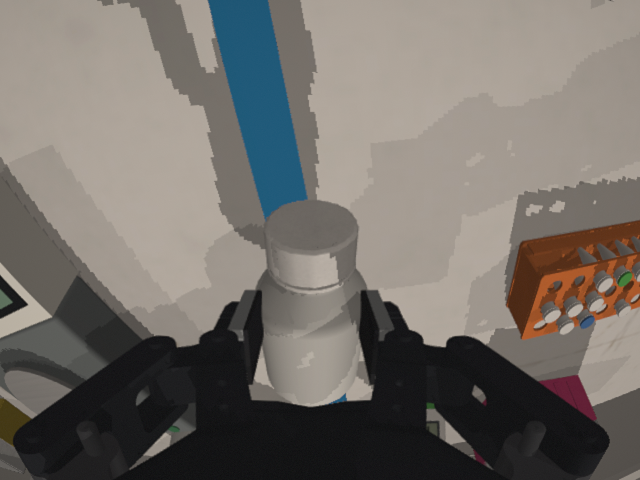

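The bottle is held firmly between the pads (body at (312,320), cap at (311,230)) and lifted off the worktop. I'll turn it upright in the free area left of the balance.

```bash
python3 -m inch '[[0,0,0,0.05,-0.17,-0.94,0.7],[0,0,0,0.05,-0.17,-0.94,0.7],[0,0,0,0.05,-0.17,-0.94,0.7],[0,0,0,0.05,-0.17,-0.94,0.7],[0,0,0,0.05,-0.17,-0.94,0.7],[0,0,0,0.05,-0.17,-0.94,0.7],[0,0,0,0.05,-0.17,-0.94,0.7],[0,0,0,0.05,-0.17,-0.94,0.7]]' 50
python3 -m inch '[[0,0.033,0,0,0,0,0.7],[0,0.033,0,0,0,0,0.7],[0,0.033,0,0,0,0,0.7],[0,0.033,0,0,0,0,0.7],[0,0.033,0,0,0,0,0.7],[0,0.033,0,0,0,0,0.7],[0,0.033,0,0,0,0,0.7],[0,0.033,0,0,0,0,0.7]]'
python3 - <<'E'
from h import *
go([0,0,0]); print(r.sense()['grasp_force'])
E
```

```text
clock: 9.0
eef_pos: [422.6, 229.1, 228.0]
tcp_rot: [-3.142, 0.39, 2.986]
contact_force: [-0.3, -0.6, -1.2]
opening: 0.463
grasp_force: 44.7
clock: 9.67
eef_pos: [424.1, 229.3, 227.6]
tcp_rot: [3.141, -0.443, 2.986]
contact_force: [0.2, 0.1, -1.3]
opening: 0.464
grasp_force: 44.8
shift/25 [  9.95 -11.7   14.79] turn  pos [424.1 229.3 227.6] [ 3.141 -0.443  2.986] op 0.46 F [ 0.2  0.1 -1.3] q [ 0.34  0.36  1.7   0.21  1.48 -1.13] t 9.6667
44.83890324845561
```

```bash
python3 -m inch '[[0,0.033,0,0,0,0,0.7],[0,0.033,0,0,0,0,0.7],[0,0.033,0,0,0,0,0.7],[0,0.033,0,0,0,0,0.7],[0,0.033,0,0,0,0,0.7],[0,0.033,0,0,0,0,0.7],[0,0.033,0,0,0,0,0.7],[0,0,0,0,0,0,0.7]]'
python3 - <<'E'
from h import *
go([430,230,80]); 
g=grab('scene','s1.png'); im=cv2.imread('pics/s1.png')[100:400,100:500]; cv2.imwrite('pics/s1c.png',cv2.resize(im,(800,600)))
E
```

```text
clock: 10.33
eef_pos: [422.9, 228.7, 223.1]
tcp_rot: [-3.13, -1.176, 2.974]
contact_force: [-1.1, -0.6, -2.6]
opening: 0.463
grasp_force: 44.9
shift/25 [-5.39  0.12  1.95] turn  pos [422.9 228.7 223.1] [-3.13  -1.176  2.974] op 0.46 F [-1.1 -0.6 -2.6] q [ 0.24  0.78  1.43  0.41  2.05 -1.21] t 10.3333
```

View pics/s1c.png

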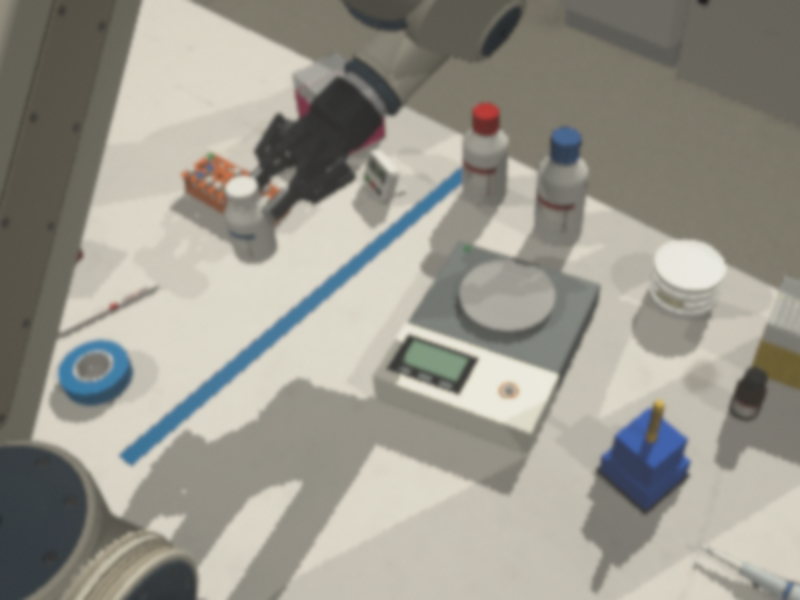

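The scene crop shows the bottle upright in the gripper at (245,220), clear of everything; tape and rack are aside.

```bash
python3 -m inch '[[0.0,0.002,0,-0.78,0,0.325,0.7],[0,0,0,-0.78,0,0.325,0.7],[0,0,0,-0.78,0,0.325,0.7],[0,0,0,-0.78,0,0.325,0.7],[0,0,0,-0.78,0,0.325,0.7],[0,0,0,-0.78,0,0.325,0.7],[0,0,0,-0.39,0,0.16,0.7],[0,0,0,0,0,0,0.7]]'
python3 - <<'E'
from h import *
go([430,230,58]); 
g=grab('scene','s2.png'); P=cloud(g)
m=(abs(P[...,0]-425)<45)&(abs(P[...,1]-230)<45)&(P[...,2]>-15)&(P[...,2]<140)&(cv2.cvtColor(g['pixels'],cv2.COLOR_RGB2HSV)[...,1]<60)&(g['pixels'].mean(-1)>90)
q=P[m]
for k in range(-15,120,10):
    w=(q[:,2]>k)&(q[:,2]<k+10)
    if w.sum()>5: print(k,w.sum(),q[w].mean(0).round(1),np.percentile(q[w],[2,98],axis=0)[:,:2].round(1).tolist())
E
```

```text
clock: 11.05
eef_pos: [423.8, 229.5, 89.2]
tcp_rot: [-3.14, -1.17, 2.985]
contact_force: [0.4, -1.1, -0.6]
opening: 0.465
grasp_force: 45.0
shift/25 [-1.25  0.06  0.26] turn  pos [423.8 229.5  89.2] [-3.14  -1.17   2.985] op 0.46 F [ 0.4 -1.1 -0.6] q [ 0.24  0.95  1.42  0.38  1.88 -1.29] t 11.05
-15 21 [421.5 217.4  -5.7] [[384.5, 190.0], [465.7, 264.1]]
-5 536 [419.3 217.4  -1.4] [[381.2, 186.2], [468.2, 272.9]]
25 17 [409.2 212.1  33.4] [[397.8, 203.2], [429.9, 230.1]]
35 50 [410.  212.6  40.1] [[396.6, 202.7], [435.2, 234.2]]
45 56 [410.8 212.7  50.1] [[396.4, 202.5], [438.3, 234.7]]
55 51 [411.2 212.4  59.8] [[395.3, 202.4], [439.4, 234.8]]
65 58 [409.2 211.9  69.9] [[395.4, 202.0], [432.2, 233.1]]
75 60 [408.7 213.3  80.5] [[396.2, 200.8], [432.8, 235.6]]
85 81 [415.2 215.5  90.9] [[396.3, 191.1], [464.0, 244.4]]
95 135 [419.9 215.4 100.1] [[397.8, 188.9], [459.4, 249.6]]
105 93 [437.8 218.8 110.3] [[403.2, 197.6], [464.8, 254.6]]
115 53 [422.5 216.9 120.1] [[401.9, 197.8], [468.6, 251.3]]
```

```bash
python3 -m inch '[[0,0,0,-0.35,0,0.15,0.7],[0,0,0,-0.35,0,0.15,0.7],[0,0,0,-0.2,0,0.08,0.7],[0,0,0,0,0,0,0.7]]'
for i in 1 ; do python3 -m inch '[[0,0,0,-0.07,0,0.03,0.7],[0,0,0,-0.07,0,0.03,0.7],[0,0,0,0,0,0,0.7]]'
python3 -m inch '[[0,0,0,-0.07,0,0.03,0.7],[0,0,0,0,0,0,0.7]]'; done
```

```text
clock: 11.43
eef_pos: [424.0, 229.5, 65.0]
tcp_rot: [3.142, -1.172, 2.987]
contact_force: [0.2, -0.0, -2.0]
opening: 0.464
grasp_force: 45.0
clock: 11.68
eef_pos: [424.3, 229.6, 62.0]
tcp_rot: [3.14, -1.171, 2.988]
contact_force: [-0.5, -0.4, -1.6]
opening: 0.462
grasp_force: 45.0
clock: 11.85
eef_pos: [424.3, 229.6, 60.1]
tcp_rot: [3.14, -1.171, 2.988]
contact_force: [-0.4, 0.3, -1.1]
opening: 0.46
grasp_force: 45.0
```

```bash
python3 -m inch '[[0,0,0,-0.07,0,0.03,0.7],[0,0,0,0,0,0,0.7]]' | grep -A2 eef
python3 -m inch '[[0,0,0,-0.05,0,0.02,0.7],[0,0,0,0,0,0,0.7]]'| grep -A2 eef
python3 -m inch '[[0,0,0,-0.05,0,0.02,0.7],[0,0,0,0,0,0,0.7]]'| grep -A2 eef
```

```text
eef_pos: [424.3, 229.7, 58.9]
tcp_rot: [3.139, -1.172, 2.989]
contact_force: [2.1, -1.2, 3.0]
eef_pos: [424.6, 229.6, 58.7]
tcp_rot: [3.138, -1.173, 2.99]
contact_force: [3.7, -2.3, 8.9]
eef_pos: [424.6, 229.6, 58.6]
tcp_rot: [3.137, -1.175, 2.991]
contact_force: [4.9, -1.3, 16.3]
```

```bash
python3 -m inch '[[0,0,0,0.04,0,-0.02,0.7],[0,0,0,0,0,0,0.45],[0,0,0,0,0,0,0.3],[0,0,0,0,0,0,0],[0,0,0,0,0,0,0],[0,0,0,0,0,0,0],[0,0,0,0,0,0,0],[0,0,0,0,0,0,0]]'
python3 -m inch '[[0,0,0,0,0,-0.4,0],[0,0,0,0,0,-0.7,0],[0,0,0,0,0,-0.9,0],[0,0,0,0,0,-0.9,0],[0,0,0,0.3,0,-0.7,0],[0,0,0,0.9,0,0,0],[0,0,0,0.9,0,0,0],[0,0,0,0.9,0,0,0]]'
python3 - <<'E'
from h import *
go([430,230,200],[np.pi,0,2.984]) 
g=grab('scene','s3.png'); P=cloud(g)
m=(abs(P[...,0]-425)<50)&(abs(P[...,1]-230)<50)&(P[...,2]>-15)&(P[...,2]<120)
q=P[m]
for k in range(15,120,10):
    w=(q[:,2]>k)&(q[:,2]<k+10)
    if w.sum()>5: print(k,w.sum(),q[w].mean(0).round(1),np.percentile(q[w],[2,98],axis=0)[:,:2].round(1).tolist())
E
```

```text
clock: 13.02
eef_pos: [424.3, 229.7, 56.6]
tcp_rot: [3.14, -1.171, 2.988]
contact_force: [0.1, 0.0, -0.1]
opening: 1.004
grasp_force: 0.0
clock: 13.68
eef_pos: [477.9, 221.0, 161.6]
tcp_rot: [3.14, -1.171, 2.987]
contact_force: [0.4, 0.3, 0.2]
opening: 1.001
grasp_force: 0.0
shift/25 [2.17 0.06 1.2 ] turn [-2.000e-04 -3.728e-01  7.000e-04] pos [477.9 221.  161.6] [ 3.14  -1.171  2.987] op 1.0 F [0.4 0.3 0.2] q [ 0.21  0.92  1.29  0.38  2.05 -1.24] t 13.6833
15 52 [408.9 213.1  20. ] [[396.0, 202.2], [432.4, 236.9]]
25 54 [411.4 212.6  30.2] [[396.0, 202.2], [437.1, 233.2]]
35 47 [410.5 211.9  39.8] [[396.9, 201.9], [434.5, 235.5]]
45 60 [411.2 212.6  49.4] [[396.5, 202.6], [437.5, 234.6]]
55 74 [412.2 214.3  60.6] [[396.9, 202.9], [439.1, 241.8]]
65 100 [413.8 219.4  69.3] [[397.7, 205.5], [440.8, 245.1]]
75 35 [415.7 216.5  80.6] [[404.0, 210.2], [433.5, 230.8]]
85 44 [413.9 218.5  90.4] [[403.5, 210.2], [430.7, 238.1]]
95 130 [420.7 227.2  98.4] [[404.9, 211.5], [437.1, 243.4]]
```

The bottle stands free at about (421,227), top at 100 mm. Now a top-down regrasp.

```bash
python3 -m inch '[[0,0,0,0.7,0,0,0],[0,0,0,0.7,0,0,0],[0,-0.0373,0,0,0,0,0],[0,-0.0373,0,0,0,0,0],[0,-0.0373,0,0,0,0,0],[0,-0.0373,0,0,0,0,0],[0,-0.0373,0,0,0,0,0],[0,-0.0373,0,0,0,0,0]]'
python3 -m inch '[[0,-0.0373,0,0,0,0,0],[0,-0.0373,0,0,0,0,0],[0,-0.0373,0,0,0,0,0],[0,-0.0373,0,0,0,0,0],[0,0,0,0,0,0,0]]'
python3 - <<'E'
from h import *
go([421,227,80],[np.pi,0,2.984])
g=grab('wrist'); g['fish']=1; P=cloud(g)
for a,b in ((93,105),(60,92)):
    m=(abs(P[...,0]-425)<50)&(abs(P[...,1]-230)<50)&(P[...,2]>a)&(P[...,2]<b)
    print(m.sum(),P[m].mean(0).round(1),np.percentile(P[m],[2,98],axis=0).round(1).tolist())
E
```

```text
clock: 14.4
eef_pos: [465.5, 223.4, 194.3]
tcp_rot: [3.139, -0.461, 2.987]
contact_force: [0.1, -1.1, 0.3]
opening: 1.003
grasp_force: 0.0
clock: 14.82
eef_pos: [461.7, 223.3, 194.2]
tcp_rot: [3.141, 0.006, 2.988]
contact_force: [-0.4, 0.8, -0.1]
opening: 1.004
grasp_force: 0.0
shift/25 [ 1.66 -0.11  4.56] turn [0.0003 0.0018 0.0012] pos [461.7 223.3 194.2] [3.141 0.006 2.988] op 1.0 F [-0.4  0.8 -0.1] q [ 0.45  0.21  1.91 -0.    1.02 -0.97] t 14.8167
2227 [420.8 229.   99.9] [[405.1, 213.3, 98.3], [436.5, 244.9, 101.4]]
1102 [412.8 230.4  68.7] [[397.5, 205.6, 62.6], [443.7, 252.3, 82.6]]
```

```bash
python3 -m inch '[[0,0,0,0.83,0,0,0],[0,0,0,0.83,-0.02,0,0],[0,0,0,0,0,0.9,0],[0,0,0,0,0,0.9,0],[0,0,0,0,0,0.9,0],[0,0,0,0,0,0.9,0],[0,0,0,0,0,0.9,0],[0,0,0,0,0,0.78,0]]'
python3 -m inch '[[0,0,0,0,0,0,0],[0,0,0,0,0,0,0.3],[0,0,0,0,0,0,0.45],[0,0,0,0,0,0,0.45],[0,0,0,0,0,0,0.6],[0,0,0,0,0,0,0.6],[0,0,0,0,0,0,0.7],[0,0,0,0,0,0,0.7]]' 40
python3 -m inch '[[0,0,0,0,0,-0.1,0.7],[0,0,0,0,0,-0.3,0.7],[0,0,0,0,0,-0.8,0.7],[0,0,0,0,0,-0.9,0.7],[0,0,0,0,0,-0.9,0.7],[0,0,0,0,0,-0.9,0.7],[0,0,0,0,0,-0.8,0.7],[0,0,0,0,0,0,0.7]]'
python3 - <<'E'
from h import *
go([622,13,200],[np.pi,0,2.984])
g=grab('scene','s4.png'); P=cloud(g)
m=(abs(P[...,0]-420)<60)&(abs(P[...,1]-230)<60)&(P[...,2]>40)&(P[...,2]<240)&(g['pixels'].mean(-1)>70)
q=P[m]
for k in range(45,240,10):
    w=(q[:,2]>k)&(q[:,2]<k+10)
    if w.sum()>5: print(k,w.sum(),q[w].mean(0).round(1),np.percentile(q[w],[2,98],axis=0)[:,:2].round(1).tolist())
E
```

```text
clock: 15.53
eef_pos: [424.1, 229.2, 59.5]
tcp_rot: [-3.141, -0.003, 2.985]
contact_force: [0.9, -1.4, 0.1]
opening: 1.003
grasp_force: 0.0
clock: 16.2
eef_pos: [424.1, 229.9, 62.6]
tcp_rot: [3.139, 0.003, 2.987]
contact_force: [-0.3, -0.4, 5.4]
opening: 0.45
grasp_force: 37.2
clock: 16.87
eef_pos: [424.9, 230.4, 183.1]
tcp_rot: [3.137, 0.006, 2.987]
contact_force: [1.5, 0.5, -1.0]
opening: 0.449
grasp_force: 37.0
shift/25 [-9.14 -7.37 -0.66] turn [0.0015 0.0018 0.0008] pos [424.9 230.4 183.1] [3.137 0.006 2.987] op 0.45 F [ 1.5  0.5 -1. ] q [ 0.49  0.18  1.98  0.    0.98 -0.92] t 16.8667
115 23 [411.4 215.1 122.2] [[399.2, 203.7], [434.7, 237.4]]
125 61 [413.  213.5 129.6] [[397.4, 203.9], [439.6, 235.1]]
135 64 [412.9 212.8 139.8] [[397.7, 203.4], [437.6, 234.6]]
145 67 [412.1 213.9 149.7] [[397.5, 203.8], [438.0, 238.3]]
155 69 [411.9 213.4 160.3] [[397.6, 202.9], [438.1, 237.7]]
165 70 [411.9 213.9 170.2] [[397.7, 204.1], [440.0, 235.3]]
175 81 [410.1 216.  180.8] [[397.8, 204.2], [436.6, 244.5]]
185 69 [408.6 221.9 189.2] [[399.5, 203.6], [435.2, 243.1]]
195 45 [412.2 216.3 199.5] [[405.2, 196.6], [426.8, 256.2]]
205 44 [410.3 222.9 209.9] [[404.5, 197.2], [424.9, 254.5]]
215 85 [415.4 230.  218.4] [[404.6, 205.2], [434.1, 252.5]]
225 9 [412.5 230.1 230.2] [[407.8, 204.3], [418.6, 263.5]]
235 8 [416.8 223.8 237.6] [[406.8, 177.3], [424.9, 274.8]]
```

```bash
python3 -m inch '[[0,0,0,-0.6,-0.5,0,0.7],[0,0,0,-0.9,-0.75,0,0.7],[0,0,0,-0.95,-0.75,0,0.7],[0,0,0,-0.95,-0.75,0,0.7],[0,0,0,-0.95,-0.75,0,0.7],[0,0,0,-0.95,-0.75,0,0.7],[0,0,0,-0.95,-0.75,0,0.7],[0,0,0,-0.95,-0.75,0,0.7]]'
python3 -m inch '[[0,0,0,-0.95,-0.75,0,0.7],[0,0,0,-0.7,-0.5,0,0.7],[0,0,0,-0.4,-0.2,0,0.7],[0,0,0,0,0,0.8,0.7],[0,0,0,0,0,0.7,0.7],[0,0,0,0,0,0.4,0.7],[0,0,0,0,0,0,0.7]]'
python3 - <<'E'
from h import *
go([625,13,125],[np.pi,0,2.984])
E
```

```text
clock: 17.58
eef_pos: [578.5, 58.1, 177.4]
tcp_rot: [3.141, -0.002, 2.986]
contact_force: [0.4, 0.5, -1.1]
opening: 0.448
grasp_force: 36.7
clock: 18.17
eef_pos: [621.1, 16.2, 128.0]
tcp_rot: [-3.141, -0.005, 2.987]
contact_force: [-0.3, 0.3, -1.2]
opening: 0.445
grasp_force: 36.9
shift/25 [-0.17 -0.1   0.12] turn [-0.0001 -0.0016  0.0009] pos [621.1  16.2 128. ] [-3.141 -0.005  2.987] op 0.45 F [-0.3  0.3 -1.2] q [ 0.02  0.45  1.72  0.    0.98 -1.39] t 18.1667
```

```bash
python3 -m inch '[[0,-0.0016,0,-0.15,-0.1,0.04,0.7],[0,0,0,0,0,0.04,0.7],[0,0,0,0,0,0,0.7]]' | grep -A2 eef
python3 -m inch '[[0,0,0,0,0,0.04,0.7],[0,0,0,0,0,0,0.7]]' | grep -A2 eef
python3 -m inch '[[0,0,0,0,0,0.04,0.7],[0,0,0,0,0,0,0.7]]' | grep -A2 eef
python3 -m inch '[[0,0,0,0,0,0.04,0.7],[0,0,0,0,0,0,0.7]]' | grep -A2 eef
```

```text
eef_pos: [627.6, 12.8, 129.9]
tcp_rot: [3.141, 0.007, 2.987]
contact_force: [0.4, -0.1, -0.5]
eef_pos: [627.2, 12.8, 128.6]
tcp_rot: [3.141, 0.006, 2.987]
contact_force: [0.1, -0.3, -1.3]
eef_pos: [627.0, 12.7, 127.2]
tcp_rot: [3.141, 0.006, 2.987]
contact_force: [-0.6, 0.5, -1.5]
eef_pos: [626.9, 12.7, 126.0]
tcp_rot: [3.141, 0.005, 2.987]
contact_force: [0.2, 0.1, -2.7]
```

```bash
python3 -m inch '[[0,0,0,0,0,0.04,0.7],[0,0,0,0,0,0,0.7]]' | grep -A2 eef
python3 -m inch '[[0,0,0,0,0,0.03,0.7],[0,0,0,0,0,0,0.7]]' | grep -A2 eef
python3 -m inch '[[0,0,0,0,0,0.03,0.7],[0,0,0,0,0,0,0.7]]' | grep -A2 eef
```

```text
eef_pos: [626.9, 12.7, 124.8]
tcp_rot: [3.141, 0.005, 2.987]
contact_force: [0.1, -0.1, -2.0]
eef_pos: [627.3, 12.7, 124.8]
tcp_rot: [3.141, 0.006, 2.987]
contact_force: [-1.9, 0.6, 2.9]
eef_pos: [627.7, 12.7, 124.8]
tcp_rot: [3.141, 0.007, 2.987]
contact_force: [-1.8, -0.3, 9.3]
```

```bash
python3 -m inch '[[0,0,0,0,0,-0.02,0.7],[0,0,0,0,0,0,0.45],[0,0,0,0,0,0,0.3],[0,0,0,0,0,0,0],[0,0,0,0,0,0,0],[0,0,0,0,0,0,0],[0,0,0,0,0,0,0],[0,0,0,0,0,0,0]]'
python3 -m inch '[[0,0,0,0,0,-0.4,0],[0,0,0,0,0,-0.8,0],[0,0,0,0,0,-0.9,0],[0,0,0,0,0,-0.9,0],[0,0,0,0,0,-0.9,0],[0,0,0,0,0,-0.9,0],[0,0,0,0,0,-0.9,0],[0,0,0,0,0,0,0]]'
python3 - <<'E'
from h import *
go([500,-270,260])
g=grab('wrist','w4.png'); g['fish']=1; P=cloud(g); hsv=cv2.cvtColor(g['pixels'],cv2.COLOR_RGB2HSV)
m=(np.hypot(P[...,0]-622,P[...,1]-13)<60)&(P[...,2]>155)&(P[...,2]<170)
print('cap',m.sum(),P[m].mean(0).round(1),P[m].std(0).round(1))
m=(np.hypot(P[...,0]-622,P[...,1]-13)<80)&(P[...,2]>58)&(P[...,2]<66)
print('pan',m.sum(),np.percentile(P[m],[1,99],axis=0).round(1).tolist())
ye=(hsv[...,0]>10)&(hsv[...,0]<30)&(hsv[...,1]>110)&(np.hypot(P[...,0]-510,P[...,1]+75)<40)
v,u=np.nonzero(ye); print('ring',ye.sum(),P[ye].mean(0).round(1))
g=dict(np.load('/tmp/top.npz'));P=cloud(g);hsv=cv2.cvtColor(g['pixels'],cv2.COLOR_RGB2HSV)
m=np.zeros((480,640),bool);m[250:270,444:464]=1;m&=(hsv[...,0]<28)&(hsv[...,1]>70)
v,u=np.nonzero(m);print('sty top',u.mean(),v.mean(),onplane(g,u.mean(),v.mean(),115).round(1))
m=np.zeros((480,640),bool);m[265:281,368:387]=1;m&=(hsv[...,0]<20)&(hsv[...,1]>45)
v,u=np.nonzero(m);print('ring top',u.mean(),v.mean(),onplane(g,u.mean(),v.mean(),50).round(1))
E
```

```text
clock: 20.08
eef_pos: [627.0, 12.7, 124.0]
tcp_rot: [3.141, 0.005, 2.986]
contact_force: [-0.7, 0.4, 0.0]
opening: 1.002
grasp_force: 0.0
clock: 20.75
eef_pos: [628.5, 12.8, 272.5]
tcp_rot: [3.14, 0.013, 2.987]
contact_force: [0.7, 1.1, -0.2]
opening: 1.0
grasp_force: 0.0
shift/25 [  3.34 -11.97   0.43] turn  pos [628.5  12.8 272.5] [3.14  0.013 2.987] op 1.0 F [ 0.7  1.1 -0.2] q [ 0.02  0.31  1.58 -0.    1.23 -1.4 ] t 20.75
cap 1868 [622.7  11.9 161.7] [9.  8.8 1.1]
pan 7855 [[565.4, -44.7, 60.4], [678.6, 68.0, 64.0]]
ring 6 [510.  -75.7  51. ]
sty top 451.45454545454544 259.77272727272725 [ 541.3 -240.1  115. ]
ring top 376.7936507936508 272.1587301587302 [512.1 -71.5  50. ]
```

View pics/w4.png

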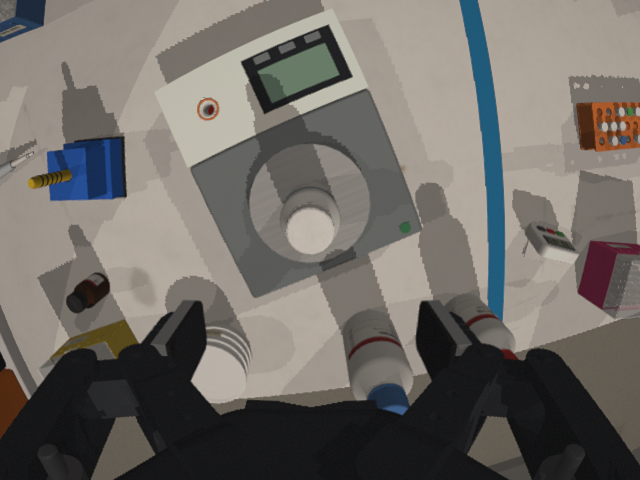

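The wrist view shows the bottle standing alone at the pan's middle (cap (310,230), pan (308,203)), the ring at (208,109) and the stylus end at (36,182). Next the stylus.

```bash
python3 -m inch '[[0,0,0,0.17,-0.6,0,0],[0,0,0,0.17,-0.95,0,0],[0,0,0,0.17,-0.99,0,0],[0,0,0,0.17,-0.99,0,0],[0,0,0,0.17,-0.99,0,0],[0,0,0,0.17,-0.99,0,0],[0,0,0,0.17,-0.99,0,0],[0,0,0,0.17,-0.99,0,0]]'
python3 -m inch '[[0,0,0,0.17,-0.99,0,0.3],[0,0,0,0.17,-0.99,0,0.3],[0,0,0,0.17,-0.99,0,0.3],[0,0,0,0,0,0,0.3],[0,0,0,0,0,0,0.3]]'
cat > y.py <<'E'
from h import *
go([541,-240,110])
g=grab('wrist','w5.png'); g['fish']=1; P=cloud(g); hsv=cv2.cvtColor(g['pixels'],cv2.COLOR_RGB2HSV)
m=(np.hypot(P[...,0]-541,P[...,1]+240)<40)&(P[...,2]>85)&(P[...,2]<150)
q=P[m]; print(m.sum())
for k in range(80,145,10):
    w=(q[:,2]>k)&(q[:,2]<k+10)
    if w.sum()>5: print(k,w.sum(),q[w].mean(0).round(1),np.percentile(q[w],[2,98],axis=0)[:,:2].round(1).tolist())
m=(np.hypot(P[...,0]-541,P[...,1]+240)<80)&(abs(P[...,2]-75)<3)
v,u=np.nonzero(m); print('block',m.sum(),np.percentile(P[m],[1,99],axis=0).round(1).tolist(), cv2.minAreaRect(P[m][:,:2].astype(np.float32)))
m=(hsv[...,0]<22)&(hsv[...,1]>90)&(np.hypot(P[...,0]-511,P[...,1]+73)<25)
print('ring',m.sum(),P[m].mean(0).round(1),((P[m].min(0)+P[m].max(0))/2).round(1))
E
python3 y.py
```

```text
clock: 21.47
eef_pos: [561.8, -168.5, 265.1]
tcp_rot: [3.141, 0.003, 2.986]
contact_force: [0.3, -0.2, 0.8]
opening: 0.997
grasp_force: 0.0
clock: 21.88
eef_pos: [538.1, -239.5, 265.1]
tcp_rot: [3.141, 0.004, 2.984]
contact_force: [-0.6, 0.1, -0.5]
opening: 0.699
grasp_force: 0.0
shift/25 [-0.09 -0.01  6.21] turn  pos [ 538.1 -239.5  265.1] [3.141 0.004 2.984] op 0.7 F [-0.6  0.1 -0.5] q [-0.42  0.26  1.67  0.    1.21 -1.84] t 21.8833
345
80 8 [ 535.1 -241.2   87.2] [[534.4, -244.9], [536.1, -238.2]]
90 28 [ 535.4 -242.6   94.7] [[534.0, -248.2], [537.9, -236.6]]
100 42 [ 535.5 -241.4  105.1] [[533.7, -247.8], [538.8, -236.5]]
110 42 [ 535.6 -241.3  115.5] [[533.9, -247.4], [539.7, -236.2]]
120 37 [ 535.6 -241.3  126.3] [[534.0, -247.3], [539.9, -236.5]]
130 188 [ 539.  -242.2  135.9] [[534.2, -247.4], [544.4, -237.1]]
block 3153 [[510.1, -272.2, 73.1], [569.7, -213.1, 76.9]] ((540.0242919921875, -242.5448760986328), (56.38529968261719, 56.79258346557617), 79.57498931884766)
ring 132 [510.2 -74.   48.8] [510.  -74.2  41.2]
```

```bash
python3 -m inch '[[0,0,0,-0.08,-0.09,0.6,0.3],[0,0,0,0,0,0.9,0.3],[0,0,0,0,0,0.9,0.3],[0,0,0,0,0,0.9,0.3],[0,0,0,0,0,0.9,0.3],[0,0,0,0,0,0.9,0.3],[0,0,0,0,0,0.7,0.3],[0,0,0,0,0,0.4,0.3]]'
python3 -m inch '[[0,0,0,0,0,0,0.7],[0,0,0,0,0,0,0.8],[0,0,0,0,0,0,1],[0,0,0,0,0,0,1],[0,0,0,0,0,0,1],[0,0,0,0,0,0,1],[0,0,0,0,0,0,1],[0,0,0,0,0,0,1]]' 60
```

```text
clock: 22.6
eef_pos: [540.9, -239.3, 108.6]
tcp_rot: [3.14, 0.002, 2.988]
contact_force: [-0.7, 0.4, 0.5]
opening: 0.701
grasp_force: 0.0
clock: 23.27
eef_pos: [543.0, -241.4, 112.4]
tcp_rot: [3.141, 0.008, 2.986]
contact_force: [-0.9, 0.3, 7.4]
opening: 0.105
grasp_force: 58.9
```

```bash
python3 -m inch '[[0,0,0,0,0,-0.1,1],[0,0,0,0,0,-0.3,1],[0,0,0,0,0,-0.6,1],[0,0,0,0,0,-0.8,1],[0,0,0,0,0,-0.9,1],[0,0,0,0,0,-0.9,1],[0,0,0,0,0,-0.9,1],[0,0,0,0,0,-0.2,1]]'
python3 -m inch '[[0,0,0,0,0,0,1],[0,0,0,0,0,0,1]]'
python3 - <<'E'
from h import *
go([510.2,-74,230])
for n in ('scene','wrist'):
    g=grab(n,n+'6.png')
    if n=='wrist': g['fish']=1
    P=cloud(g); s=r.sense()['eef_pos']
    m=(np.hypot(P[...,0]-s[0],P[...,1]-s[1])<30)&(P[...,2]<s[2]-18)&(P[...,2]>s[2]-125)
    q=P[m]; print(n,m.sum())
    for k in range(80,220,10):
        w=(q[:,2]>k)&(q[:,2]<k+10)
        if w.sum()>2: print(k,w.sum(),q[w].mean(0).round(1),np.percentile(q[w],[2,98],axis=0)[:,:2].round(1).tolist())
im=cv2.imread('pics/scene6.png')[180:380,320:560]; cv2.imwrite('pics/s6c.png',cv2.resize(im,(720,600)))
E
```

```text
clock: 23.93
eef_pos: [542.9, -241.7, 232.9]
tcp_rot: [-3.141, 0.011, 2.986]
contact_force: [0.6, 0.0, 0.1]
opening: 0.104
grasp_force: 58.6
clock: 24.1
eef_pos: [541.1, -240.8, 228.3]
tcp_rot: [3.141, 0.005, 2.986]
contact_force: [-0.1, 0.9, -0.9]
opening: 0.107
grasp_force: 58.6
shift/25 [ 2.25  6.4  -0.08] turn  pos [ 541.1 -240.8  228.3] [3.141 0.005 2.986] op 0.11 F [-0.1  0.9 -0.9] q [-0.42  0.3   1.71  0.    1.13 -1.84] t 24.1
scene 114
120 7 [ 537.  -242.6  125.5] [[536.2, -244.1], [538.8, -240.9]]
130 7 [ 536.9 -242.4  135. ] [[535.8, -244.2], [537.9, -240.4]]
140 7 [ 537.2 -242.6  145. ] [[535.3, -244.5], [537.9, -240.0]]
150 8 [ 537.1 -242.1  155.1] [[535.2, -243.5], [540.3, -240.3]]
160 7 [ 535.5 -242.9  165.5] [[534.1, -246.1], [537.2, -240.1]]
170 19 [ 534.9 -242.8  175. ] [[532.1, -247.3], [539.8, -236.9]]
180 20 [ 535.3 -243.5  184.9] [[531.9, -247.5], [539.9, -237.4]]
190 17 [ 534.8 -243.2  194.7] [[531.5, -247.4], [537.9, -236.7]]
200 22 [ 534.8 -243.6  205.1] [[532.1, -248.0], [540.4, -238.5]]
wrist 624
120 24 [ 536.  -241.   125.5] [[534.8, -243.7], [537.7, -238.8]]
130 30 [ 535.9 -241.   134.4] [[534.8, -243.6], [537.4, -238.8]]
140 37 [ 535.8 -241.   145.4] [[535.0, -243.5], [537.1, -238.8]]
150 23 [ 535.8 -240.9  154.2] [[535.2, -243.3], [536.8, -238.9]]
160 4 [ 532.9 -240.2  169.7] [[532.1, -243.5], [535.0, -236.7]]
170 100 [ 533.4 -240.4  174.9] [[531.7, -246.2], [538.2, -235.3]]
180 124 [ 533.3 -240.6  185.3] [[531.6, -246.8], [537.1, -235.4]]
190 132 [ 533.4 -240.5  195.2] [[531.8, -246.2], [537.8, -235.3]]
200 149 [ 533.3 -240.3  205.3] [[531.6, -246.5], [537.6, -235.2]]
```

View pics/s6c.png

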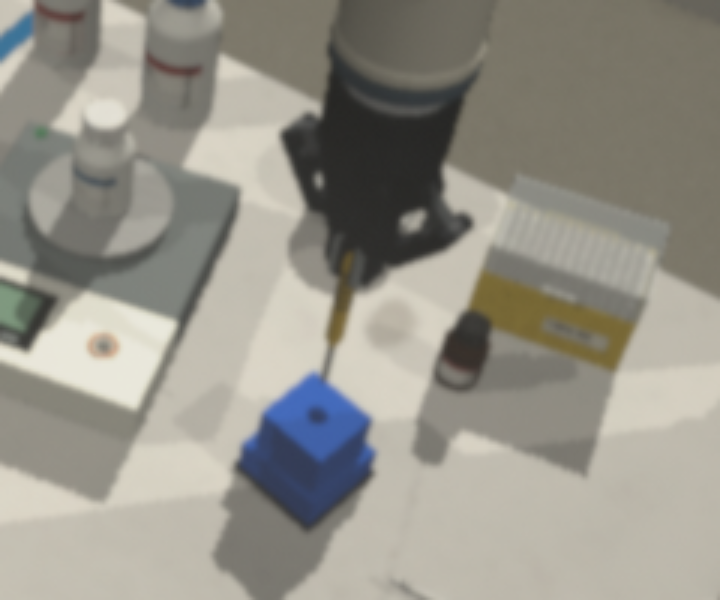

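The crop shows the stylus hanging straight in the gripper above the empty stand, and the bottle upright on the pan at (103,160). Now above the hole.

```bash
python3 -m inch '[[0,0,0,0.2,0.6,0,1],[0,0,0,0.33,0.97,0,1],[0,0,0,0.32,0.97,0,1],[0,0,0,0.32,0.97,0,1],[0,0,0,0.32,0.97,0,1],[0,0,0,0.32,0.97,0,1],[0,0,0,0.32,0.99,0,1],[0,0,0,0,0,0.4,1]]'
python3 -m inch '[[0,0,0,0,0,0.7,1],[0,0,0,0,0,0.7,1],[0,0,0,0,0,0.25,1],[0,0,0,0,0,0,1],[0,0,0,0,0,0,1]]'
cat > z.py <<'E'
from h import *
import sys
go([513.3,-73.6,175])
s=r.sense()['eef_pos']
for n in ('wrist','scene'):
    g=grab(n,n+sys.argv[1]+'.png')
    if n=='wrist': g['fish']=1
    P=cloud(g); hsv=cv2.cvtColor(g['pixels'],cv2.COLOR_RGB2HSV)
    m=(np.hypot(P[...,0]-s[0],P[...,1]-s[1])<20)&(P[...,2]>58)&(P[...,2]<s[2]-75)
    m=(np.hypot(P[...,0]-s[0]+3,P[...,1]-s[1])<12)&(P[...,2]>58)&(P[...,2]<s[2]-69)
    print(n,'pin',m.sum(),P[m].mean(0).round(1),'zmin',P[m][:,2].min().round(1))
    m=(hsv[...,0]<22)&(hsv[...,1]>70)&(np.hypot(P[...,0]-510,P[...,1]+74)<22)&(abs(P[...,2]-50)<6)
    v,u=np.nonzero(m); pts=onplane(g,u.astype(float),v.astype(float),50.) if 0 else np.array([onplane(g,a,b,50) for a,b in zip(u,v)])
    (c,d,_)=cv2.fitEllipse(pts[:,:2].astype(np.float32)); print(n,'ring',m.sum(),pts.mean(0).round(1),'mid',((pts.min(0)+pts.max(0))/2).round(1),'ell',np.round(c,1),np.round(d,1))
    c2=np.float32([u.mean(),v.mean()]); x0,y0=int(c2[0])-50,int(c2[1])-50
    im=cv2.imread('pics/'+n+sys.argv[1]+'.png')[max(0,y0):y0+100,max(0,x0):x0+100]; cv2.imwrite(f'pics/c_{n}{sys.argv[1]}.png',cv2.resize(im,(400,400)))
a,b=[cv2.imread(f'pics/c_{n}{sys.argv[1]}.png') for n in ('wrist','scene')]; cv2.imwrite(f'pics/pair{sys.argv[1]}.png',np.hstack([a,b]))
E
python3 z.py 7
```

```text
clock: 24.87
eef_pos: [512.9, -69.6, 218.7]
tcp_rot: [3.139, 0.005, 2.988]
contact_force: [0.3, 0.7, 0.4]
opening: 0.108
grasp_force: 58.7
clock: 25.28
eef_pos: [513.6, -73.6, 176.8]
tcp_rot: [3.141, 0.004, 2.986]
contact_force: [-0.3, -0.2, -0.2]
opening: 0.105
grasp_force: 58.7
shift/25 [ 0.01 -0.    0.07] turn  pos [513.6 -73.6 176.8] [3.141 0.004 2.986] op 0.11 F [-0.3 -0.2 -0.2] q [-0.15  0.24  1.91  0.    0.99 -1.56] t 25.2833
wrist pin 115 [508.8 -74.   89.4] zmin 70.1
wrist ring 230 [509.2 -74.   50. ] mid [510.2 -74.3  50. ] ell [510.4 -74.2] [21.  21.2]
scene pin 25 [510.7 -75.4  89.2] zmin 71.2Traceback (most recent call last):
  File "z.py", line 14, in <module>
    (c,d,_)=cv2.fitEllipse(pts[:,:2].astype(np.float32)); print(n,'ring',m.sum(),pts.mean(0).round(1),'mid',((pts.min(0)+pts.max(0))/2).round(1),'ell',np.round(c,1),np.round(d,1))
            ~~~~~~~~~~~~~~^^^^^^^^^^^^^^^^^^^^^^^^^^^^^^
cv2.error: OpenCV(4.12.0) /io/opencv/modules/imgproc/src/shapedescr.cpp:361: error: (-201:Incorrect size of input array) There should be at least 5 points to fit the ellipse in function 'fitEllipseNoDirect'
```

Ring fitted at (510.4, -74.2) and pin axis at about (510.8, -74.0): well inside the clearance, so descend.

```bash
python3 -m inch '[[0,0,0,0.01,0,0.3,1],[0,0,0,0,0,0.3,1],[0,0,0,0,0,0.3,1],[0,0,0,0,0,0.3,1],[0,0,0,0,0,0.07,1],[0,0,0,0,0,0,1],[0,0,0,0,0,0,1]]'
python3 -m inch '[[0,0,0,0,0,0.1,1],[0,0,0,0,0,0,1],[0,0,0,0,0,0,1]]' |grep -A2 eef
python3 -m inch '[[0,0,0,0,0,0.08,1],[0,0,0,0,0,0,1],[0,0,0,0,0,0,1]]' |grep -A2 eef
python3 -m inch '[[0,0,0,0,0,0.08,1],[0,0,0,0,0,0,1],[0,0,0,0,0,0,1]]' |grep -A2 eef
```

```text
clock: 25.97
eef_pos: [513.9, -73.6, 145.2]
tcp_rot: [3.141, 0.005, 2.987]
contact_force: [0.7, 0.2, 1.0]
opening: 0.108
grasp_force: 58.7
eef_pos: [514.0, -73.6, 143.1]
tcp_rot: [3.141, 0.006, 2.986]
contact_force: [-0.3, -0.1, -0.3]
eef_pos: [513.9, -73.6, 140.9]
tcp_rot: [3.141, 0.005, 2.987]
contact_force: [-0.3, 0.2, -1.2]
eef_pos: [514.1, -73.6, 139.0]
tcp_rot: [3.141, 0.006, 2.986]
contact_force: [1.0, 0.1, 0.1]
```

```bash
for i in 1; do
python3 -m inch '[[0,0,0,0,0,0.06,1],[0,0,0,0,0,0,1],[0,0,0,0,0,0,1]]' |grep -A2 eef
python3 -m inch '[[0,0,0,0,0,0.06,1],[0,0,0,0,0,0,1],[0,0,0,0,0,0,1]]' |grep -A2 eef
python3 -m inch '[[0,0,0,0,0,0.05,1],[0,0,0,0,0,0,1],[0,0,0,0,0,0,1]]' |grep -A2 eef
python3 -m inch '[[0,0,0,0,0,0.05,1],[0,0,0,0,0,0,1],[0,0,0,0,0,0,1]]' |grep -A2 eef; done
```

```text
eef_pos: [514.1, -73.6, 137.5]
tcp_rot: [3.141, 0.006, 2.987]
contact_force: [0.6, 0.1, 1.7]
eef_pos: [514.0, -73.6, 136.0]
tcp_rot: [3.141, 0.006, 2.987]
contact_force: [0.1, 0.6, 4.0]
eef_pos: [514.1, -73.7, 134.8]
tcp_rot: [3.141, 0.006, 2.986]
contact_force: [-0.3, -0.6, 3.2]
eef_pos: [514.8, -73.8, 134.2]
tcp_rot: [3.141, 0.007, 2.986]
contact_force: [-0.2, 0.0, 9.2]
```

Run:
```python
from h import *
s=r.sense(); print(s['contact_force'],s['grasp_force'],s['clock'])
g=grab('scene'); P=cloud(g)
for a,b in ((70,140),(155,168)):
    m=(np.hypot(P[...,0]-622,P[...,1]-12)<45)&(P[...,2]>a)&(P[...,2]<b); print(P[m].mean(0).round(1),m.sum())
s=r.sense(); print(s['contact_force'],s['eef_pos'])
print(r.sign_off())
```

```text
[-0.17001257  0.02161551  9.17388278] 59.927725195884705 27.7167
[603.3  24.3  85.1] 6
[nan nan nan] 0
[-0.21286715  0.53911396  9.13084106] [514.82651978 -73.77473193 134.20787423]
the job is handed in; nothing more can be done
None<stdin>:5: RuntimeWarning: Mean of empty slice.
  ret = um.true_divide(
```

The job is handed in at 27.7 s. The stylus, still gripped at about 60 N, holds the tare button against its stop with about 9 N. The last scene-camera check got no clear reading of the bottle, probably because the arm hid it; when last seen, as the stylus was lifted, it stood upright mid-pan.

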